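Dark dowel from the offcut tray into the drill press V-block

TASK

Pick the dark brown round dowel out of the offcut tray and lay it in the groove of the V-block on the drill press table, its middle under the drill bit to within 2 cm, ready to be cross-drilled. Bring it in under the chuck without knocking the bit or chuck, leave the other offcuts in the tray and do not disturb the glue bottle and the chuck key on the bench.

Things in the scene. Friction and masses are not known exactly. Their poses are not given: they have to be found in the camera images.
- dowel: The part wanted: round walnut dowel, dark brown, 26 mm diameter, 170 mm long, about 60 g. Origin at its centre, x along it (rolls about x). It lies level along the tray's x, in any of five places side by side, axis 40 mm above the bench, on two boards; beyond 45 mm from its middle, towards the tray's -x, there are 18 mm more room below it. Other pieces lie 20 to 40 mm to either side.
- tray: Open plywood tray, fixed to the bench, outside 300 mm (x) by 340 mm (y) by 65 mm high, walls and floor 9 mm. Origin at the centre of its underside, z up, x pointing to the robot's left (yaw 1.2 to 1.6 rad), so the pieces in it point sideways.
- vee (a point): Where the dowel's centre belongs: on the spindle axis of the drill press, at the axis height of a dowel seated in the groove (148 mm above the bench, 56 mm under the tip of the bit). x runs along the groove, from the open front of the press (towards the robot's left) to its column; y across; z up.
- vblock: Maple V-block fixed on the press table (steel, 165 mm square, centred on the spindle, top 100 mm above the bench). 70 mm long (x), 70 mm wide, 50 mm high; a 90 degree groove, 44 mm wide and 22 mm deep, runs along x through its full length. Origin under its centre, on the spindle axis. A seated dowel sticks out 50 mm at each end, its axis 1.6 mm below the block's top edges.
- press: Bench drill press, fixed, dark grey. Origin on the bench under the spindle; x from open front (to the robot's left) to column (46 mm diameter, 130 mm behind the spindle). Head: underside 300 mm up, front face 80 mm in front of the spindle, so no room for an upright hand. Hold the dowel by its front end, tool leaning out 25 to 45 degrees to the front, and pick it up with that same lean.
- drill: Drill chuck (40 mm diameter, 48 mm long) with a gold-coloured 8 mm bit, 30 mm long, below it, on the spindle axis, not turning. Origin at the tip of the bit, 204 mm above the bench: 43 mm above the top of a seated dowel. Feed handles of the press stand on its -y side, 250 to 450 mm up.
- pale_dowel: Other offcut in the tray: pale birch dowel, 26 mm diameter, 180 mm long. Origin at its centre, x along it.
- tube: Other offcut in the tray: aluminium tube, 26 mm diameter, 150 mm long. Origin at its centre, x along it.
- strip: Other offcut in the tray: reddish square strip, 22 x 22 x 170 mm. Origin at its centre, x along it.
- slat: Other offcut in the tray: pale plywood slat, 28 mm wide, 15 mm thick, 130 mm long. Origin at its centre, x along it.
- board_a: Board lying crosswise on the tray floor under the offcuts, nearer the tray's -x wall, 50 mm wide (x), 310 mm long (y), 18 mm thick. Origin at the centre of its underside.
- board_b: The same, nearer the +x wall, 305 mm long.
- chunk_a: Other offcut: brown flat block, 40 (x) x 85 (y) x 20 mm, on the tray floor at the tray's -x wall. Origin at the centre of its underside.
- chunk_b: Other offcut: pale block, 36 (x) x 60 (y) x 30 mm, on the tray floor at the tray's -x wall. Origin at the centre of its underside.
- glue: Bystander: yellow glue bottle with orange cap, 60 mm diameter, 170 mm high, standing beyond the gap between tray and press. Origin at the centre of its underside.
- chuck_key: Bystander: steel T-shaped chuck key, about 95 mm long and 90 mm across, 20 mm high, black ends on its crossbar, lying on the bench between tray and press, nearer the robot. Origin under its middle.
Things that resemble listed ones, but are neither listed nor needed, are in the scene too. Leave any blue, green or yellow look-alike of the dowel alone.

How it is judged:
By the outcome, as a careful person would: the job done as asked, in the order asked, and still so for the second after the job is handed in, with the robot touching nothing.
It also fails if it takes over 51 s, if anything falls off the work surface, if the arm or the gripper's body presses on something with over 40 N, if the wrist force passes 120 N, or if a joint passes its speed limit or range.

ROBOT

A 7-joint arm with a two-finger parallel gripper is mounted at the origin on the work surface. World frame = base frame: x ahead of the robot, y to its left, z up, the work surface at z = 0. Lengths are in m, angles in rad, forces in N, time in s.
With the tool pointing down it reaches from about 0.35 to 0.9 m from the base axis. Payload 8.1 kg.
Tool frame: the origin (TCP) lies on the centre line of the jaws, within the pads' length; the fingertips stand 8 mm ahead of it and the grasp point (between the pads) lies 11 mm behind it (env.finger_overhang is the distance from the TCP to the fingertips, in m); z points along the fingers, y is the line along which they close (so a half turn about z gives the same grasp; the last joint's range is limited). The gripper opens to 85 mm and grips with 20 to 120 N. Pads are 22 mm wide; open, the fingers measure 114 mm over their backs; the gripper's body (76 mm by 85 mm) begins 54 mm behind the grasp point. The pads swing forward as they close: fully open they stand 13 mm farther back than shut.
Start: joints at [-1.251, 0.434, 0.025, 1.573, -0.012, 1.134, -0.075], TCP at [0.256, 0.57, 0.239] pointing down, gripper open.
Joint ranges: [-2.62, 2.62], [-0.44, 2.09], [-1.27, 1.32], [0.08, 2.57], [-1.32, 4.46], [0.12, 2], [-2.74, 2.74]. Speed limits (rad/s): [2.22, 2.22, 3.01, 3.01, 3.14, 3.14, 3.14].

INTERFACE

Orientations are given as a rotation vector (axis times angle).
In Python, from station import env gives the robot as it stands. The module is installed in compiled form; this text tells all that it offers.
- The arm moves only by the shell command python3 -m pendant 'ROWS' [FORCE]. ROWS is JSON, a list that holds one entry, the list of rows, each a list of 7 numbers: the turn, a rotation vector about the world's x, y, z in units of 90 degrees (1.0 is 90 degrees), then the shift along the world's x, y, z in units of 50 cm (1.0 is 50 cm), then the opening, from -1 (shut) to 1 (fully open). A call has 1 to 8 rows; each row is the pose to reach, as a shift and turn from the pose commanded when the call began; what a row does not reach only later rows make up. A row lasts 1/12 s, in which the tool goes at most 41.7 mm and 7.16 degrees, less where a joint would pass 70% of its speed; a pose out of reach is approached as far as the arm can. A call with a number of a shift or a turn outside -1 to 1 is refused whole. A call with a gripper value outside its range is refused whole. The fingers move at their own pace and stop on an object; FORCE is the grip in N (left out, the last holds). Time passes only in rows, so rows that repeat a pose let the fingers close. It gives the time, the measured TCP pose, the force, the opening and the grip force at its end, in the units of the state.
- env.get_obs(): the state, without advancing time (a new reading comes with each control period).
- env.capture(name): name is "side" or "top"; returns a dict with "img" (384x512x3 uint8, blue, green, red), "depth" (384x512 float32, m along the optical axis (not along the pixel's ray), 0 where there is no reading), "K" (3x3 intrinsics, pixels), "T" (4x4, takes a point from camera to world coordinates). Camera axes: x right, y down, z forward; pixel columns grow to the right and rows downward; lengths in m; the calibration is good to about 2 mm. A picture is of the moment at which its call begins.
- env.job_done(): hands the job in; it is judged then, once.
Trained networks look in a picture, given as the dict that the camera call returned (one of the last four; its "shot" number tells which), for a name from the list of things; names that differ only in an ending like _2 or _b are one class to them, and where a whole thing is asked for, a point or a joint stands for the part that bears it (a point fixed in the world has none). Each returns a list of dicts, best first, with "conf" (0 to 1); they miss things now and then, are a little off and sometimes report something else, mostly with a low value. They report only what shows in the picture. A call takes as long as a camera call. They do not tell look-alikes from the thing itself.
- env.spot_in(query, picture): "at" ([x, y, z] in m, in the coordinates of the camera as it stood for that picture, good to about 4 mm: the middle of the surface that is visible of it).
The state is a dict: "t": time; "joint_positions": joint angles; "dq": joint speeds; "joint_torque": joint torques, N m; "tcp_pos": TCP position; "ee_rot": TCP orientation; "contact_force": force on the tool from outside, world axes, zero at the start; "wrist_torque": the same for the moment, N m; "opening": opening from 0.0 (shut) to 1.0 (fully open); "grip_force": force on a finger pad.
Only numpy, scipy, OpenCV 4.12 (cv2) and the standard library are available. Lean on these libraries where they do the work, as an engineer would, in place of code of your own. Each camera call takes 0.05 s, during which the arm holds its last target. There are 200 camera calls.

## Working session

There is one attempt and no reset: what is moved stays moved. The work goes in short steps, Python scripts to look and compute and a shell command to move; the robot and the scene stay as the last step left them, time stands still between calls to the robot, and variables do not carry over. Pictures are saved under pics/ and viewed, at most 10 in all, crops included, and the job is handed in when it is done.

```bash
mkdir -p pics
cat > h.py <<'E'
import numpy as np,cv2
from station import env
from scipy.spatial.transform import Rotation as R
def cap(n):
    return env.capture(n)
def world(c,u,v):
    d=c["depth"][int(v),int(u)]; K=c["K"]
    p=np.array([(u-K[0,2])*d/K[0,0],(v-K[1,2])*d/K[1,1],d,1]); return (c["T"]@p)[:3]
def cloud(c):
    d=c["depth"];K=c["K"];v,u=np.mgrid[:d.shape[0],:d.shape[1]]
    p=np.stack([(u-K[0,2])*d/K[0,0],(v-K[1,2])*d/K[1,1],d],-1)
    return p@c["T"][:3,:3].T+c["T"][:3,3]
def spots(c,names):
    for n in names:
        for r in env.spot_in(n,c)[:3]:
            p=np.array(r["at"]); w=c["T"][:3,:3]@p+c["T"][:3,3]; q=c["K"]@p; 
            print(n,round(r["conf"],2),w.round(3),(q[:2]/q[2]).round(0))
E
python3 - <<'E'
from h import *
o=env.get_obs(); print(o)
print(env.finger_overhang)
ims=[]
for n in("top","side"):
    c=cap(n); cv2.imwrite(f"pics/{n}1.png",c["img"]); print(n,c["T"].round(3),c["K"].round(1))
    np.savez(f"{n}1.npz",**{k:c[k] for k in("img","depth","K","T")})
    spots(c,["dowel","tray","vblock","drill","press","glue","chuck_key","pale_dowel","tube","strip","slat","chunk_a","board_a"])
E
```

```text
{'t': 0.0, 'joint_positions': array([-1.25060803,  0.43521394,  0.02496781,  1.57412042, -0.01159686,
        1.1339875 , -0.07513271]), 'dq': array([ 0.00070098, -0.00038664, -0.00015216,  0.00032461,  0.00079355,
        0.00029456,  0.00011613]), 'joint_torque': array([-2.71051294e-04, -6.70462203e+01,  1.02489654e+00, -3.16208661e+01,
        1.54619484e-02,  1.26108789e-02,  1.91088532e-05]), 'tcp_pos': array([0.25628443, 0.56948793, 0.2385225 ]), 'ee_rot': array([-6.59287583e-01, -3.07144011e+00,  2.47046190e-03]), 'contact_force': array([-0.11396506,  0.416557  ,  0.62277673]), 'wrist_torque': array([0.01621944, 0.02325793, 0.00893955]), 'grip_force': 0.0, 'opening': 0.998443636858022}
0.008
top [[-0.017 -0.996  0.087  0.378]
 [-1.     0.018  0.01   0.111]
 [-0.012 -0.087 -0.996  1.276]
 [ 0.     0.     0.     1.   ]] [[426.2   0.  256.2]
 [  0.  426.2 185.6]
 [  0.    0.    1. ]]
dowel 0.87 [ 0.331 -0.215  0.025] [374. 237.]
dowel 0.86 [0.221 0.313 0.019] [193. 278.]
dowel 0.84 [0.468 0.295 0.052] [197. 192.]
vblock 0.65 [ 0.569 -0.259  0.132] [397. 149.]
drill 0.67 [ 0.557 -
[... 1002 characters left out ...]
.147 0.044] [248. 213.]
vblock 0.77 [ 0.568 -0.295  0.139] [400. 272.]
press 0.58 [ 0.519 -0.347  0.371] [435. 237.]
glue 0.67 [ 0.692 -0.086  0.093] [360. 209.]
glue 0.49 [0.682 0.21  0.046] [282. 169.]
chuck_key 0.59 [ 0.36  -0.056  0.017] [267. 286.]
chuck_key 0.32 [0.626 0.232 0.052] [265. 172.]
pale_dowel 0.74 [0.628 0.234 0.048] [265. 172.]
tube 0.82 [0.517 0.262 0.049] [233. 185.]
strip 0.55 [0.569 0.25  0.051] [248. 178.]
strip 0.28 [ 0.364 -0.057  0.019] [268. 285.]
slat 0.58 [0.683 0.208 0.045] [283. 169.]
chunk_a 0.45 [0.588 0.122 0.029] [281. 202.]
chunk_a 0.34 [0.553 0.237 0.029] [247. 188.]
board_a 0.8 [0.585 0.321 0.032] [237. 168.]
board_a 0.56 [0.55  0.236 0.028] [246. 188.]
```

Run:
```python
import cv2
a=cv2.imread('pics/top1.png')
cv2.imwrite('pics/top1b.png',cv2.resize(a[70:300,130:490],None,fx=2.2,fy=2.2,interpolation=cv2.INTER_CUBIC))
```

```text
(no output)
```

View pics/top1.png

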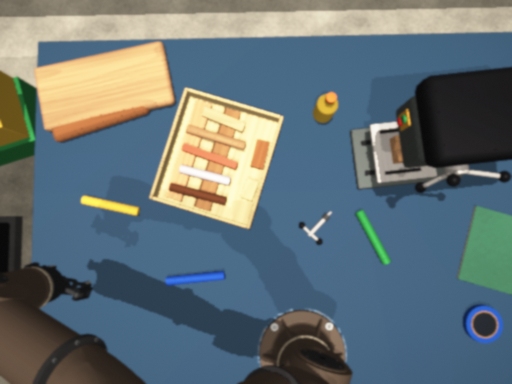

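View pics/side1.png

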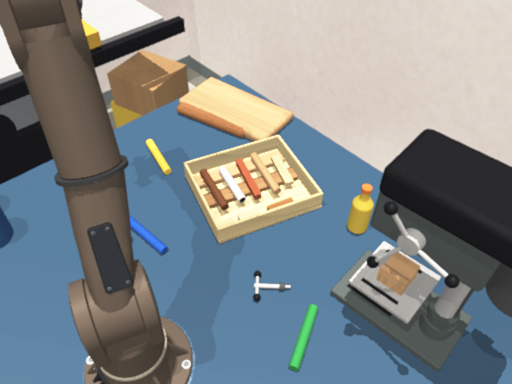

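Dark dowel is at top (197,193) and side (214,189), nearest the robot. The press is at the right, with the V-block at top (397,149) and side (400,272). Next, a closer look and measurements.

Run:
```python
from h import *
L={n:dict(np.load(f"{n}1.npz")) for n in("top","side")}
a=L["top"]["img"][80:235,145:430]; b=L["side"]["img"][225:330,320:480]
a=cv2.resize(a,(740,402),interpolation=2); cv2.imwrite("pics/cropt.png",a)
a=np.hstack([cv2.resize(L["side"]["img"][215:345,325:475],(460,400),interpolation=2),cv2.resize(L["side"]["img"][135:240,180:265],(324,400),interpolation=2)]); cv2.imwrite("pics/crops.png",a)
for n,c in L.items():
    P=cloud(c); I=c["img"].astype(int)
    s=(np.abs(P[...,0]-.468)<.09)&(np.abs(P[...,1]-.29)<.12)&(P[...,2]>.036)&(P[...,2]<.06)&(I.sum(-1)<210)
    k,l,st,ce=cv2.connectedComponentsWithStats(s.astype(np.uint8)); i=1+st[1:,4].argmax(); q=P[l==i]
    m=q.mean(0); u,S,V=np.linalg.svd(q-m); d=V[0]*np.sign(V[0,1]); t=(q-m)@d
    print(n,len(q),m.round(4),"z95",np.percentile(q[:,2],95).round(4),d.round(3),"yaw",np.arctan2(d[1],d[0]).round(3),"ends",(m+d*t.min()).round(3),(m+d*t.max()).round(3),"len",np.ptp(t).round(3),"mid",(m+d*(t.min()+t.max())/2).round(4), "wid",np.ptp((q-m)@np.cross(d,[0,0,1])).round(3))
```

```text
Traceback (most recent call last):
ValueError: attempt to get argmax of an empty sequence
```

View pics/cropt.png

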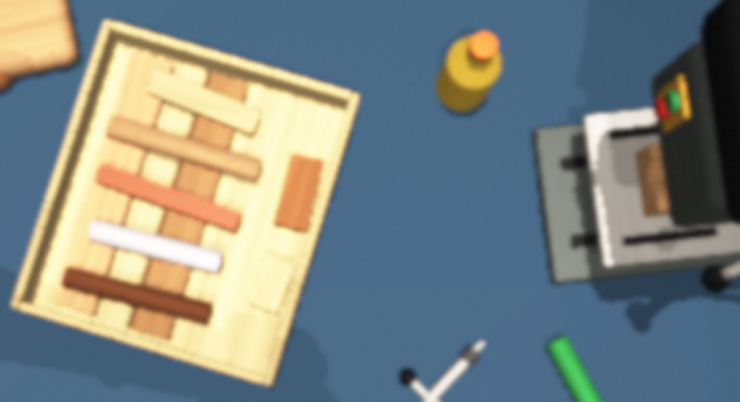

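View pics/crops.png

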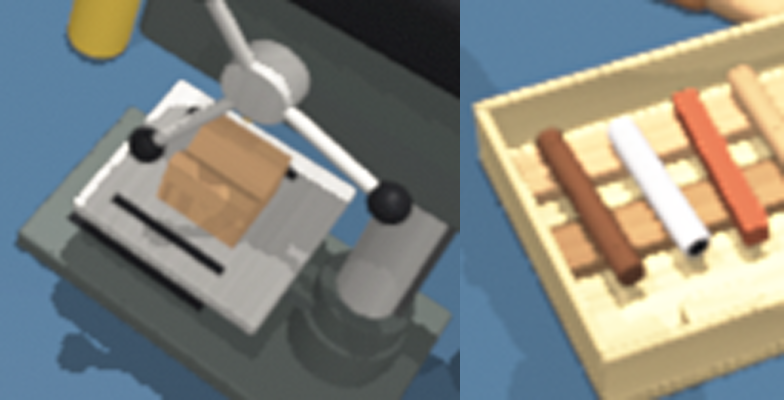

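Dark dowel spans cropt (65,277)–(212,312), close to the robot-side wall, with the aluminium tube as its neighbour. One board lies near its middle and one near its +x end, and the V-block is partly hidden under the head.

```bash
cat > fit.py <<'E'
from h import *
L={n:dict(np.load(f"{n}1.npz")) for n in("top","side")}
for n,c in L.items():
    P=cloud(c); I=c["img"].astype(int)
    print("pix",[ (I[v,u],P[v,u].round(3)) for u,v in ([(197,193)] if n=="top" else [(214,189)])])
    s=(np.abs(P[...,0]-.468)<.05)&(np.abs(P[...,1]-.29)<.12)&(P[...,2]>.03)&(P[...,2]<.06)&(I[...,2]<150)&(I[...,0]<90)
    k,l,st,ce=cv2.connectedComponentsWithStats(s.astype(np.uint8)); i=1+st[1:,4].argmax(); q=P[l==i]
    m=q.mean(0); u,S,V=np.linalg.svd(q-m); d=V[0]*np.sign(V[0,1]); t=(q-m)@d
    print(n,len(q),m.round(4),"z95",np.percentile(q[:,2],95).round(4),d.round(3),"yaw",np.arctan2(d[1],d[0]).round(3),"ends",(m+d*t.min()).round(3),(m+d*t.max()).round(3),"len",np.ptp(t).round(3),"mid",(m+d*(t.min()+t.max())/2).round(4), "wid",np.ptp((q-m)@np.cross(d,[0,0,1])).round(3))
    # local frame: a along dowel (to +y), b across (away from robot)
    mid=m+d*(t.min()+t.max())/2; a=(P-mid)@np.array([d[0],d[1],0])/np.hypot(*d[:2]); b=(P-mid)@np.array([d[1],-d[0],0])/np.hypot(*d[:2])
    for lo,hi in((-.09,-.07),(-.06,-.035),(-.03,-.018),(.018,.026),(.026,.034),(.034,.042)):
        r=[]
        for x in np.arange(-.15,.16,.01):
            w=(np.abs(a-x)<.005)&(b>lo)&(b<hi)&(P[...,2]<.12); r.append(int(1000*np.median(P[...,2][w])) if w.sum()>1 else -1)
        print(lo,hi,r)
    r=[]
    for y in np.arange(-.08,.09,.006):
        w=(np.abs(b-y)<.003)&(a>.03)&(a<.07)&(P[...,2]<.12); r.append((int(round(1000*y)),int(1000*np.median(P[...,2][w])) if w.sum()>1 else -1))
    print(r)
E
python3 fit.py
```

```text
pix [(array([ 53,  85, 151]), array([0.466, 0.294, 0.059]))]
top 390 [0.4636 0.2919 0.0505] z95 0.0556 [0.261 0.965 0.006] yaw 1.307 ends [0.443 0.214 0.05 ] [0.485 0.372 0.051] len 0.163 mid [0.4639 0.293  0.0506] wid 0.024
-0.09 -0.07 [0, 0, 0, 0, 1, 0, 0, 0, 0, 0, 0, 0, 1, 1, 0, -1, 0, 0, 0, 0, 0, 0, 0, 0, 0, 0, 0, 0, 0, 0, 0]
-0.06 -0.035 [11, 12, 11, 10, 12, 10, 10, 10, 12, 11, 12, 26, 27, 25, 16, 20, 11, 10, 10, 9, 7, 13, 10, 9, 8, 8, 6, 33, 2, 0, 0]
-0.03 -0.018 [10, 8, 8, 9, 9, 9, 9, 8, 8, 8, 7, 24, 25, 26, 27, 27, 10, 8, 7, 9, 23, 25, 26, 26, 26, 9, 8, 34, 63, -1, 1]
0.018 0.026 [38, 34, 27, 10, 8, 8, 9, 9, 10, 8, 10, 27, 25, 27, 25, 26, 10, 7, 9, 9, 26, 27, 26, 25, 25, 10, 10, 44, 66, -1, 0]
0.026 0.034 [40, 38, 38, 38, 10, 11, 8, 8, 9, 9, 10, 26, 28, 28, 28, 26, 8, 9, 10, 8, 27, 27, 27, 26, 26, 9, 9, 44, -1, -1, 1]
0.034 0.042 [39, 37, 38, 24, 7, 7, 9, 10, 8, 8, 9, 27, 26, 27, 28, 25, 10, 7, 9, 11, 27, 26, 25, 26, 25, 10, 9, 48, -1, -1, 0]
[(-80, 0), (-74, 0), (-68, 0), (-62, 1), (-56, 0), (-50, 61), (-44, 65), (-38, 9), (-32, 10), (-26, 22), (-20, 22), (-14, 26), (-8, 47)
[... 755 characters left out ...]
0.018 0.026 [-1, 41, 37, 16, 9, 9, 10, 10, 11, -1, -1, 37, -1, -1, 48, -1, 49, 50, 51, 52, 53, 51, 49, 50, 51, -1, -1, 46, 53, -1, -1]
0.026 0.034 [-1, 39, 41, 41, 11, 12, 9, 9, 12, 9, 17, 27, 28, 28, 28, 27, -1, -1, -1, -1, 27, 27, -1, 31, -1, -1, -1, 47, 63, -1, -1]
0.034 0.042 [-1, 40, 38, 40, -1, 11, 10, 10, 12, 11, 15, 29, 28, 30, 28, 28, -1, 11, 11, 19, 26, 27, 29, 29, 28, -1, 45, 47, -1, -1, -1]
[(-80, 1), (-74, 3), (-68, 2), (-62, 2), (-56, 3), (-50, 2), (-44, 4), (-38, 41), (-32, 65), (-26, -1), (-20, 29), (-14, 19), (-8, 21), (-2, 27), (4, 48), (10, 54), (16, 52), (22, 51), (28, -1), (34, 25), (40, 24), (46, 23), (52, 27), (58, 31), (64, 50), (70, 52), (76, 52), (82, 48), (88, 30)]
```

Run:
```python
from h import *
L={n:dict(np.load(f"{n}1.npz")) for n in("top","side")}
c=L["side"];P=cloud(c)
# table & vblock: height layers
for n,c in L.items():
    P=cloud(c)
    reg=(P[...,0]>.4)&(P[...,0]<.75)&(P[...,1]<-.1)&(P[...,1]>-.42)
    z=P[...,2][reg]; h,e=np.histogram(z,np.arange(0,.52,.01)); print(n,[(round(float(x),2),int(k)) for x,k in zip(e,h) if k>5])
    for lo,hi,nm in((.092,.108,"table"),(.143,.158,"vtop"),(.11,.158,"vblk")):
        q=P[reg&(P[...,2]>lo)&(P[...,2]<hi)]
        if len(q)<5: continue
        r=cv2.minAreaRect(q[:,:2].astype(np.float32)*1000); print(n,nm,len(q),r, q.mean(0).round(3)); print(cv2.boxPoints(r).round(0).tolist())
```

```text
top [(0.0, 2993), (0.01, 380), (0.02, 1110), (0.08, 7), (0.09, 891), (0.1, 888), (0.11, 48), (0.12, 46), (0.13, 71), (0.14, 66), (0.15, 23), (0.26, 32), (0.27, 69), (0.28, 17), (0.29, 19), (0.3, 26), (0.31, 108), (0.32, 95), (0.33, 95), (0.34, 132), (0.35, 333), (0.36, 195), (0.37, 224), (0.38, 155), (0.39, 132), (0.4, 190), (0.41, 248), (0.43, 111), (0.44, 322), (0.45, 232), (0.46, 213), (0.47, 422), (0.48, 1455), (0.49, 5843)]
top table 1758 ((593.603271484375, -222.13037109375), (334.94512939453125, 148.56361389160156), 38.030181884765625) [ 0.555 -0.256  0.1  ]
[[416.0, -267.0], [507.0, -384.0], [771.0, -177.0], [680.0, -60.0]]
top vtop 75 ((570.2965087890625, -258.62890625), (70.26067352294922, 12.121744155883789), 4.629105567932129) [ 0.569 -0.258  0.148]
[[535.0, -255.0], [536.0, -268.0], [606.0, -262.0], [605.0, -250.0]]
top vblk 254 ((632.6907348632812, -196.24459838867188), (250.64427185058594, 51.85965347290039), 44.31586456298828) [ 0.577 -0.248  0.134]
[[525.0, -265.0], [561.0, -302.0], [740.0, -127.0], [704.0, -90.0]]
side [(0.0, 4482), (0.01, 371), (0.02, 2182), (0.03,
[... 469 characters left out ...]
44, 558), (0.45, 472), (0.46, 477), (0.47, 562), (0.48, 1016), (0.49, 6146)]
side table 2855 ((622.3856201171875, -262.09710693359375), (327.2752685546875, 216.1413116455078), 29.726482391357422) [ 0.558 -0.305  0.101]
[[427.0, -249.0], [534.0, -437.0], [818.0, -275.0], [711.0, -87.0]]
side vtop 520 ((578.5853271484375, -335.9083557128906), (75.99506378173828, 164.52752685546875), 4.553117752075195) [ 0.573 -0.299  0.149]
[[534.0, -257.0], [547.0, -421.0], [623.0, -415.0], [610.0, -251.0]]
side vblk 1208 ((601.60107421875, -239.2628936767578), (358.9776916503906, 103.17149353027344), 64.01409912109375) [ 0.571 -0.3    0.138]
[[477.0, -378.0], [569.0, -423.0], [727.0, -101.0], [634.0, -55.0]]
```

Run:
```python
from h import *
from scipy.optimize import minimize
L={n:dict(np.load(f"{n}1.npz")) for n in("top","side")}
for n,c in L.items():
    P=cloud(c)
    for lo,hi,nm,half in((.095,.106,"table",.0825),(.118,.154,"vblk",.035)):
        s=(P[...,2]>lo)&(P[...,2]<hi)&(np.abs(P[...,0]-.57)<.11)&(np.abs(P[...,1]+.29)<.12)
        s=cv2.morphologyEx(s.astype(np.uint8),cv2.MORPH_OPEN,np.ones((2,2),np.uint8))
        k,l,st,ce=cv2.connectedComponentsWithStats(s); 
        if nm=="vblk": s2=(l==1+st[1:,4].argmax())
        else: s2=s>0
        q=P[s2][:,:2]
        for yaw in (-1.55,-1.52,-1.49,-1.46,-1.43):
            X=np.array([np.cos(yaw),np.sin(yaw)]);Y=np.array([-X[1],X[0]])
            a=q@X;b=q@Y
            # front edge: robust min of a per b-slice; spread tells yaw
            bb=np.arange(np.percentile(b,5),np.percentile(b,95),.008)
            f=np.array([np.percentile(a[np.abs(b-t)<.004],2) for t in bb if (np.abs(b-t)<.004).sum()>4])
            fr=np.median(f); lo_,hi_=np.percentile(b,[1,99]); ctr=X*(fr+half)+Y*(lo_+hi_)/2
            print(n,nm,len(q),yaw,"frontspread",f.std().round(4),"width",(hi_-lo_).round(4),"centre",ctr.round(4))
# gold bit / spots
    I=c["img"].astype(int); g=(I[...,2]-I[...,0]>60)&(P[...,2]>.19)&(P[...,2]<.25)&(np.abs(P[...,0]-.57)<.06)&(np.abs(P[...,1]+.29)<.08)
    print("gold",g.sum(),P[g].mean(0) if g.any() else "")
c=L["side"];P=cloud(c)
s=(P[...,2]>.12)&(P[...,2]<.156)&(np.abs(P[...,0]-.57)<.06)&(np.abs(P[...,1]+.29)<.06)
# groove: height profile across b at yaw -1.49
X=np.array([np.cos(-1.49),np.sin(-1.49)]);Y=np.array([-X[1],X[0]]);b=P[...,:2]@Y
print([(int(t*1000),int(1000*np.median(P[...,2][s&(np.abs(b-t)<.003)])),int((s&(np.abs(b-t)<.003)).sum())) for t in np.arange(.5,.62,.006) if (s&(np.abs(b-t)<.003)).sum()>3])
```

```text
top table 1666 -1.55 frontspread 0.0049 width 0.1589 centre [ 0.5675 -0.291 ]
top table 1666 -1.52 frontspread 0.0038 width 0.1585 centre [ 0.5688 -0.2915]
top table 1666 -1.49 frontspread 0.0031 width 0.1588 centre [ 0.5704 -0.2912]
top table 1666 -1.46 frontspread 0.0025 width 0.1603 centre [ 0.571  -0.2912]
top table 1666 -1.43 frontspread 0.0033 width 0.1637 centre [ 0.5707 -0.2913]
top vblk 211 -1.55 frontspread 0.0176 width 0.0861 centre [ 0.5581 -0.2454]
top vblk 211 -1.52 frontspread 0.018 width 0.0849 centre [ 0.5585 -0.2448]
top vblk 211 -1.49 frontspread 0.0187 width 0.0836 centre [ 0.5588 -0.2441]
top vblk 211 -1.46 frontspread 0.0192 width 0.0822 centre [ 0.5591 -0.244 ]
top vblk 211 -1.43 frontspread 0.0198 width 0.0806 centre [ 0.5594 -0.2439]
gold 0 
side table 2596 -1.55 frontspread 0.0106 width 0.1958 centre [ 0.5638 -0.2985]
side table 2596 -1.52 frontspread 0.0101 width 0.1939 centre [ 0.5635 -0.2975]
side table 2596 -1.49 frontspread 0.0108 width 0.1915 centre [ 0.563  -0.2974]
side table 2596 -1.46 frontspread 0.0098 width 0.1891 centre [ 0.5625 -0.2967]
side table 2596 -1.43 frontspread 0.0101 width 0.1888 centre [ 0.5634 -0.2977]
side vblk 948 -1.55 frontspread 0.0022 width 0.0913 centre [ 0.5826 -0.2959]
side vblk 948 -1.52 frontspread 0.002 width 0.0899 centre [ 0.5826 -0.2948]
side vblk 948 -1.49 frontspread 0.0021 width 0.0884 centre [ 0.5825 -0.2935]
side vblk 948 -1.46 frontspread 0.0026 width 0.0875 centre [ 0.5822 -0.2939]
side vblk 948 -1.43 frontspread 0.0034 width 0.0869 centre [ 0.5816 -0.2934]
gold 0 
[(512, 136, 119), (518, 142, 176), (524, 151, 70), (530, 148, 29), (536, 143, 16), (542, 137, 18), (548, 131, 39), (554, 133, 99), (560, 138, 102), (566, 145, 113), (572, 149, 80), (578, 150, 51), (584, 149, 41)]
```

```bash
python3 - <<'E'
from h import *
from scipy.optimize import least_squares
L={n:dict(np.load(f"{n}1.npz")) for n in("top","side")}
for names in(["side"],["top"],["side","top"]):
    Q=np.vstack([cloud(L[n]).reshape(-1,3) for n in names])
    Q=Q[(np.abs(Q[:,0]-.573)<.05)&(Q[:,1]<-.245)&(Q[:,1]>-.335)&(Q[:,2]>.122)&(Q[:,2]<.158)]
    for y0 in(-.2915,):
        def f(p,Q=Q):
            yaw=p[1];Y=np.array([-np.sin(yaw),np.cos(yaw)]);b=(Q[:,:2]-[p[0],y0])@Y
            w=np.abs(b)<.031
            return np.where(w,Q[:,2]-p[2]-(.128+np.minimum(np.abs(b),.022)),.004)
        best=min((least_squares(f,[x,yw,0],loss="soft_l1",f_scale=.002,diff_step=1e-3,x_scale=[.01,.1,.01]) for x in(.565,.57,.575,.58) for yw in(-1.55,-1.48,-1.4)),key=lambda r:r.cost)
        print(names,len(Q),best.x.round(4),best.cost)
E
python3 -m pendant '[[[0,0,0,0,0,0.02,-0.11],[0,0,0,0,0,0.04,-0.11],[0,0,0,0,0,0.04,-0.11],[0,0,0,0,0,0.04,-0.11]]]' 60
```

```text
['side'] 939 [ 5.762e-01 -1.487e+00  1.300e-03] 0.0032955853272461214
['top'] 201 [ 0.5726 -1.5103 -0.0016] 0.001444242747838702
['side', 'top'] 1140 [ 5.7540e-01 -1.4627e+00  6.0000e-04] 0.004944703824042192
t: 1.73
tcp_pos: [0.2567, 0.5706, 0.2607]
ee_rot: [0.659, 3.071, 0.004]
contact_force: [0.4, -0.4, 0.5]
opening: 0.456
grip_force: 0.0
```

```bash
cat >> h.py <<'E'
def tool(yaw,lean,sgn):
    D=np.array([np.cos(yaw),np.sin(yaw),0]); z=-np.sin(lean)*D-np.cos(lean)*np.array([0,0,1.]); y=sgn*np.array([D[1],-D[0],0]); return np.c_[np.cross(y,z),y,z]
def turn(Rt,Rc): return (R.from_matrix(Rt)*R.from_rotvec(Rc).inv()).as_rotvec()/(np.pi/2)
E
python3 - <<'E'
from h import *
o=env.get_obs(); Rc=o["ee_rot"]; print(R.from_rotvec(Rc).as_matrix().round(3), o["joint_positions"].round(3))
D=np.array([np.cos(1.31),np.sin(1.31),0]); g=np.array([.4665,.293,.040])+.066*D; print("grasp",g)
for s in(1,-1):
    T=tool(1.31,np.radians(30),s); print(s,turn(T,Rc).round(4),np.linalg.norm(turn(T,Rc))*90)
h=g+[0,0,.12]; print("shift to hover",((h-o["tcp_pos"])/.5).round(4))
E
```

```text
[[-0.912  0.41   0.001]
 [ 0.41   0.912  0.002]
 [ 0.     0.002 -1.   ]] [-1.252  0.419  0.027  1.544 -0.012  1.177 -0.075]
grasp [0.4835181  0.35676821 0.04      ]
1 [-0.3278 -0.1539 -0.8752] 85.24352427929443
-1 [-0.1638  0.3406  1.0755] 102.59819537372418
shift to hover [ 0.4536 -0.4277 -0.2013]
```

```bash
python3 -m pendant '[[[-0.164,-0.077,-0.438,0.454,-0.428,-0.1,-0.11],[-0.164,-0.077,-0.438,0.454,-0.428,-0.1,-0.11],[-0.164,-0.077,-0.438,0.454,-0.428,-0.1,-0.11],[-0.164,-0.077,-0.438,0.454,-0.428,-0.1,-0.11],[-0.164,-0.077,-0.438,0.454,-0.428,-0.1,-0.11],[-0.164,-0.077,-0.438,0.454,-0.428,-0.1,-0.11],[-0.164,-0.077,-0.438,0.454,-0.428,-0.1,-0.11],[-0.164,-0.077,-0.438,0.454,-0.428,-0.1,-0.11]]]'
cat > go.py <<'E'
import sys
from h import *
# usage: go.py x y z yaw lean_deg
x,y,z,yaw,lean=map(float,sys.argv[1:6]); o=env.get_obs(); T=tool(yaw,np.radians(lean),1)
print("t",o["t"].__round__(2),"q",o["joint_positions"].round(2),"turn",turn(T,o["ee_rot"]).round(3),"shift",((np.array([x,y,z])-o["tcp_pos"])/.5).round(4),"F",o["contact_force"].round(1),"op",round(o["opening"],3))
E
python3 go.py .4835 .3568 .16 1.31 30
```

```text
t: 2.4
tcp_pos: [0.4865, 0.352, 0.2084]
ee_rot: [1.567, 2.501, -0.334]
contact_force: [0.4, -0.7, 0.3]
opening: 0.446
grip_force: 0.0
t 2.4 q [-1.04  0.53  0.31  1.56  0.07  1.25 -0.34] turn [-0.161 -0.078 -0.434] shift [-0.006   0.0097 -0.0968] F [ 0.4 -0.7  0.3] op 0.446
```

```bash
python3 -m pendant '[[[-0.161,-0.078,-0.434,-0.006,0.01,-0.097,-0.11],[-0.161,-0.078,-0.434,-0.006,0.01,-0.097,-0.11],[-0.161,-0.078,-0.434,-0.006,0.01,-0.097,-0.11],[-0.161,-0.078,-0.434,-0.006,0.01,-0.097,-0.11],[-0.161,-0.078,-0.434,-0.006,0.01,-0.097,-0.11],[-0.161,-0.078,-0.434,-0.006,0.01,-0.097,-0.11],[-0.161,-0.078,-0.434,-0.006,0.01,-0.097,-0.11],[-0.161,-0.078,-0.434,-0.006,0.01,-0.097,-0.11]]]'
python3 go.py .4835 .3568 .07 1.31 30
python3 - <<'E'
from h import *
c=cap("side"); d=cap("top")
cv2.imwrite("pics/hover.png",np.hstack([cv2.resize(c["img"][110:260,160:310],(400,400),interpolation=2),cv2.resize(d["img"][90:240,120:270],(400,400),interpolation=2)]))
E
```

```text
t: 3.07
tcp_pos: [0.4807, 0.361, 0.16]
ee_rot: [2.187, 1.693, -0.583]
contact_force: [-0.0, 0.0, -0.8]
opening: 0.444
grip_force: 0.0
t 3.07 q [-1.13  0.78  0.49  1.38 -0.04  1.48 -0.93] turn [-0.002 -0.    -0.005] shift [ 0.0056 -0.0084 -0.18  ] F [-0.   0.  -0.8] op 0.444
```

View pics/hover.png

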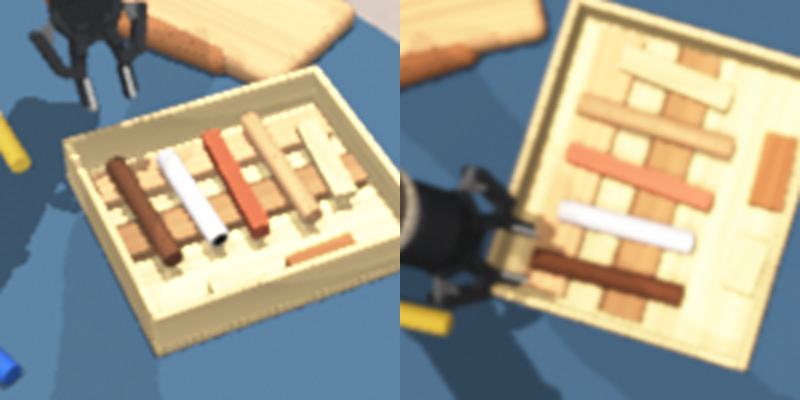

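Fingers straddle the dowel's line above its +x end: side crop (90,95) and (130,85), top crop about (518,252). I'll descend in steps and check the force.

```bash
python3 -m pendant '[[[-0.002,0,-0.005,0.006,-0.008,-0.06,-0.11],[-0.002,0,-0.005,0.006,-0.008,-0.12,-0.11],[-0.002,0,-0.005,0.006,-0.008,-0.18,-0.11],[-0.002,0,-0.005,0.006,-0.008,-0.18,-0.11]]]'
python3 go.py .4835 .3568 .04 1.31 30
```

```text
t: 3.5
tcp_pos: [0.4806, 0.3554, 0.0664]
ee_rot: [2.192, 1.683, -0.597]
contact_force: [-1.1, -0.1, -0.7]
opening: 0.447
grip_force: 0.0
t 3.5 q [-1.11  0.88  0.46  1.44 -0.07  1.33 -0.95] turn [ 0.002 -0.004  0.001] shift [ 0.0058  0.0028 -0.0529] F [-1.1 -0.1 -0.7] op 0.447
```

Run:
```python
from h import *
c=cap("side"); d=cap("top")
cv2.imwrite("pics/near.png",np.hstack([cv2.resize(c["img"][130:230,170:270],(400,400),interpolation=2),cv2.resize(d["img"][130:230,130:230],(400,400),interpolation=2)]))
```

```text
(no output)
```

View pics/near.png

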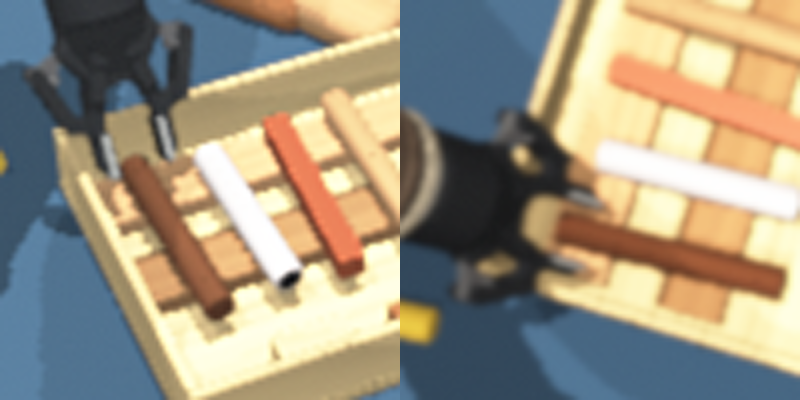

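```bash
python3 -m pendant '[[[0.002,-0.004,0.001,0.005,0.002,-0.025,-0.11],[0.002,-0.004,0.001,0.005,0.002,-0.045,-0.11],[0.002,-0.004,0.001,0.005,0.002,-0.05,-0.11],[0.002,-0.004,0.001,0.005,0.002,-0.05,-0.11],[0.002,-0.004,0.001,0.005,0.002,-0.05,-0.11]]]'
python3 go.py .4835 .3568 .04 1.31 30
```

```text
t: 4.02
tcp_pos: [0.4861, 0.358, 0.0462]
ee_rot: [2.195, 1.681, -0.577]
contact_force: [0.4, -0.9, 0.4]
opening: 0.442
grip_force: 0.0
t 4.02 q [-1.11  0.9   0.46  1.45 -0.08  1.3  -0.96] turn [-0.002  0.004  0.001] shift [-0.0051 -0.0025 -0.0124] F [ 0.4 -0.9  0.4] op 0.442
```

```bash
python3 -m pendant '[[[0,0,0,0,0,-0.006,-0.11],[0,0,0,0,0,-0.006,-0.11]]]'
python3 - <<'E'
from h import *
for i in range(4):
    cap("top"); o=env.get_obs(); print(o["tcp_pos"].round(4),o["contact_force"].round(1))
E
```

```text
t: 4.18
tcp_pos: [0.486, 0.358, 0.0428]
ee_rot: [2.195, 1.681, -0.577]
contact_force: [-0.5, 0.4, -0.2]
opening: 0.446
grip_force: 0.0
[0.486  0.358  0.0429] [-0.1 -0.3 -0.2]
[0.486  0.358  0.0429] [-0.1  0.1 -0.5]
[0.486 0.358 0.043] [ 0.  -0.5 -0.6]
[0.4861 0.358  0.043 ] [ 1.  -0.6 -0.4]
```

```bash
python3 -m pendant '[[[0,0,0,-0.001,0,-0.005,-0.11],[0,0,0,-0.001,0,-0.005,-0.6],[0,0,0,-0.001,0,-0.005,-1],[0,0,0,-0.001,0,-0.005,-1],[0,0,0,-0.001,0,-0.005,-1],[0,0,0,-0.001,0,-0.005,-1],[0,0,0,-0.001,0,-0.005,-1],[0,0,0,-0.001,0,-0.005,-1]]]' 60
```

```text
t: 5.05
tcp_pos: [0.4855, 0.358, 0.0403]
ee_rot: [2.195, 1.68, -0.577]
contact_force: [0.3, -0.6, -1.1]
opening: 0.281
grip_force: 58.7
```

```bash
python3 -m pendant '[[[0,0,0,0,0,0.02,-1],[0,0,0,0,0,0.06,-1],[0,0,0,0,0,0.12,-1],[0,0,0,0,0,0.2,-1],[0,0,0,0,0,0.28,-1],[0,0,0,0,0,0.34,-1],[0,0,0,0,0,0.34,-1],[0,0,0,0,0,0.34,-1]]]'
python3 - <<'E'
from h import *
c=cap("side"); d=cap("top")
np.savez("lift.npz",**{n+k:x[k] for n,x in(("side",c),("top",d)) for k in("img","depth","K","T")})
cv2.imwrite("pics/lift.png",np.hstack([cv2.resize(c["img"][60:260,130:330],(400,400),interpolation=2),cv2.resize(d["img"][80:260,100:280],(400,400),interpolation=2)]))
o=env.get_obs(); print(o["tcp_pos"],o["opening"],o["grip_force"])
E
```

```text
t: 5.72
tcp_pos: [0.4864, 0.3583, 0.2128]
ee_rot: [2.198, 1.681, -0.571]
contact_force: [0.4, 0.4, -1.3]
opening: 0.276
grip_force: 58.8
[0.48505038 0.35782222 0.20994163] 0.2799755920902518 58.78392219543457
```

View pics/lift.png

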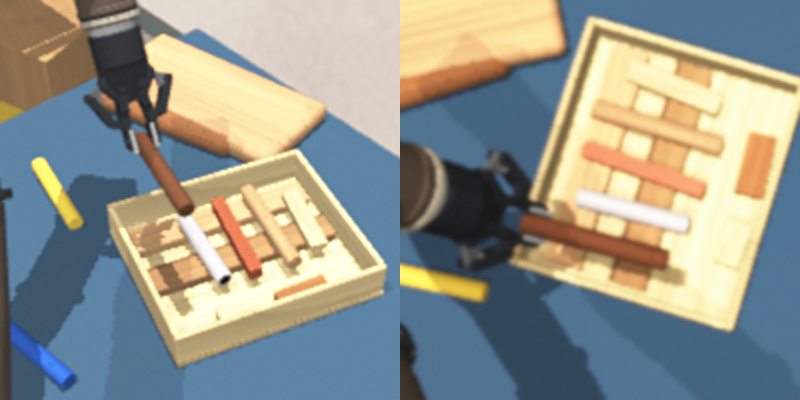

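The dark dowel is held by its front end and clear of the tray (side crop (140,140)–(190,210)). The other pieces look unmoved. Next I'll measure the dowel relative to the tool.

```bash
cat > inhand.py <<'E'
from h import *
def fit(c,o):
    P=cloud(c);I=c["img"].astype(int);t=o["tcp_pos"];Rt=R.from_rotvec(o["ee_rot"]).as_matrix()
    q=(P-t)@Rt   # tool frame
    D=np.array([0,0,0.]); z=Rt[:,2]; D=-z*[1,1,0]; D/=np.linalg.norm(D); Y=Rt[:,1]
    a=(P-t)@D; b=(P-t)@Y; h=(P-t)[...,2]
    s=(a>-.18)&(a<-.015)&(np.abs(b)<.03)&(np.abs(h)<.045)&(I[...,2]>I[...,0]+35)&(I[...,2]<185)
    k,l,st,ce=cv2.connectedComponentsWithStats(s.astype(np.uint8)); s=l==1+st[1:,4].argmax()
    a,b,h=a[s],b[s],h[s]
    for lo in np.arange(-.16,-.02,.02):
        w=(a>lo)&(a<lo+.02)
        if w.sum()>5: print("a",round(lo+.01,3),"n",w.sum(),"b",np.percentile(b[w],[3,50,97]).round(4),"h",np.percentile(h[w],[3,97]).round(4))
    # cylinder fit: axis b=b0+kb*a, h=h0+kh*a, r=.013
    from scipy.optimize import least_squares
    f=lambda p:np.hypot(b-p[0]-p[1]*a,h-p[2]-p[3]*a)-.013
    r=least_squares(f,[0,0,-.0,0],loss="soft_l1",f_scale=.002)
    print("axis b0,kb,h0,kh",r.x.round(4),"far end a",np.percentile(a,[.5,1,2]).round(4),"cost",r.cost.round(6))
E
python3 - <<'E'
from inhand import *
Z=np.load("lift.npz"); o=env.get_obs()
for n in("side","top"):
    print(n); fit({k:Z[n+k] for k in("img","depth","K","T")},o)
E
```

```text
side
a -0.15 n 62 b [-0.011  -0.0004  0.0123] h [-0.0027  0.0162]
a -0.13 n 51 b [-0.0106 -0.0013  0.0114] h [0.0051 0.0175]
a -0.11 n 47 b [-0.0107 -0.002   0.0093] h [0.0031 0.018 ]
a -0.09 n 39 b [-0.0105 -0.0037  0.0073] h [0.0046 0.0183]
a -0.07 n 47 b [-0.0102 -0.0019  0.0086] h [0.0044 0.0187]
a -0.05 n 35 b [-0.0098 -0.003   0.0078] h [0.0062 0.0192]
a -0.03 n 39 b [-0.0093 -0.0012  0.0084] h [0.0045 0.0185]
a -0.01 n 10 b [-0.0082 -0.0034  0.0061] h [0.0044 0.0184]
axis b0,kb,h0,kh [0.0043 0.0231 0.0049 0.0155] far end a [-0.1523 -0.1518 -0.1513] cost 0.000489
top
a -0.15 n 45 b [-0.0133 -0.0035  0.0074] h [-0.0005  0.0146]
a -0.13 n 78 b [-0.0135 -0.002   0.0095] h [0.0028 0.0153]
a -0.11 n 83 b [-0.0133 -0.0017  0.0107] h [0.0033 0.0152]
a -0.09 n 79 b [-0.013  -0.0023  0.0093] h [0.0041 0.0149]
a -0.07 n 76 b [-0.013  -0.0017  0.0094] h [0.0034 0.0155]
a -0.05 n 78 b [-0.0122 -0.0011  0.0105] h [0.0027 0.0163]
a -0.03 n 82 b [-0.0124 -0.0008  0.0116] h [0.002  0.0153]
a -0.01 n 19 b [-0.0114 -0.0012  0.0104] h [0.002  0.0154]
axis b0,kb,h0,kh [0.0001 0.0113 0.0007 0.0041] far end a [-0.1507 -0.1504 -0.1486] cost 0.000514
```

```bash
python3 - <<'E'
from h import *
L={n:dict(np.load(f"{n}1.npz")) for n in("top","side")}
Q=np.vstack([cloud(c).reshape(-1,3) for c in L.values()])
Q=Q[(Q[:,2]>.2)&(Q[:,1]<-.08)&(Q[:,0]>.2)&(Q[:,0]<.8)]
for x in np.arange(.36,.70,.02):
    w=np.abs(Q[:,0]-x)<.01
    if w.sum()>3: print(round(x,2),w.sum(),"ymax",np.percentile(Q[w,1],98).round(3),"zmin",np.percentile(Q[w,2],2).round(3),"z at ymax",Q[w][Q[w,1]>np.percentile(Q[w,1],95)][:,2].mean().round(3))
E
python3 go.py .547 .06 .21 1.657 30
```

```text
0.44 166 ymax -0.259 zmin 0.261 z at ymax 0.362
0.46 796 ymax -0.257 zmin 0.267 z at ymax 0.38
0.48 2625 ymax -0.222 zmin 0.325 z at ymax 0.462
0.5 6481 ymax -0.215 zmin 0.319 z at ymax 0.416
0.52 4697 ymax -0.212 zmin 0.315 z at ymax 0.4
0.54 2958 ymax -0.21 zmin 0.291 z at ymax 0.402
0.56 2405 ymax -0.208 zmin 0.21 z at ymax 0.399
0.58 2128 ymax -0.204 zmin 0.218 z at ymax 0.38
0.6 1952 ymax -0.198 zmin 0.365 z at ymax 0.372
0.62 1907 ymax -0.202 zmin 0.345 z at ymax 0.403
0.64 1518 ymax -0.203 zmin 0.441 z at ymax 0.446
0.66 396 ymax -0.227 zmin 0.475 z at ymax 0.483
t 5.82 q [-1.13  0.74  0.51  1.33 -0.03  1.57 -0.93] turn [-0.003  0.003  0.222] shift [ 1.239e-01 -5.956e-01  1.000e-04] F [-0.8  0.1 -1. ] op 0.28
```

```bash
python3 -m pendant '[[[0,0,0.03,0.016,-0.075,0.01,-1],[0,0,0.07,0.032,-0.15,0.01,-1],[0,0,0.11,0.05,-0.23,0.01,-1],[0,0,0.15,0.066,-0.31,0.01,-1],[0,0,0.18,0.084,-0.39,0.01,-1],[0,0,0.21,0.1,-0.47,0.005,-1],[0,0,0.222,0.115,-0.54,0,-1],[0,0,0.222,0.124,-0.596,0,-1]]]'
python3 go.py .5545 -.06 .168 1.657 30
```

```text
t: 6.48
tcp_pos: [0.5461, 0.0563, 0.2091]
ee_rot: [1.837, 2.0, -0.486]
contact_force: [0.1, -0.0, -0.3]
opening: 0.283
grip_force: 58.9
t 6.48 q [-0.89  0.47  0.54  1.81  0.3   1.09 -0.45] turn [-0.002  0.001  0.   ] shift [ 0.0168 -0.2326 -0.0823] F [ 0.1 -0.  -0.3] op 0.283
```

```bash
python3 -m pendant '[[[0,0,0,0.004,-0.06,-0.04,-1],[0,0,0,0.009,-0.12,-0.08,-1],[0,0,0,0.013,-0.18,-0.082,-1],[0,0,0,0.017,-0.232,-0.082,-1],[0,0,0,0.017,-0.232,-0.082,-1],[0,0,0,0.017,-0.232,-0.082,-1]]]'
python3 - <<'E'
from inhand import *
for n in("side","top"):
    print(n); c=cap(n); fit(c,env.get_obs())
E
python3 go.py .5688 -.2253 .168 1.657 30
```

```text
t: 6.98
tcp_pos: [0.5545, -0.0581, 0.1684]
ee_rot: [1.841, 1.998, -0.486]
contact_force: [-0.1, 0.9, -0.3]
opening: 0.28
grip_force: 58.9
side
a -0.15 n 55 b [-0.0157 -0.0082  0.0005] h [0.0007 0.0149]
a -0.13 n 73 b [-0.0146 -0.0092  0.0008] h [-0.001   0.0159]
a -0.11 n 82 b [-0.0144 -0.0081  0.0068] h [-0.0013  0.0146]
a -0.09 n 79 b [-0.0148 -0.0075  0.0067] h [-0.0007  0.016 ]
a -0.07 n 72 b [-0.0151 -0.0082  0.0047] h [-0.0014  0.0165]
a -0.05 n 72 b [-0.0137 -0.0081  0.0027] h [-0.0015  0.0157]
a -0.03 n 65 b [-0.014  -0.0077  0.0025] h [-0.0009  0.0154]
a -0.01 n 18 b [-0.0129 -0.0085  0.0025] h [0.0007 0.0165]
axis b0,kb,h0,kh [0.001  0.0161 0.0017 0.0116] far end a [-0.1533 -0.1524 -0.151 ] cost 0.000657
top
a -0.15 n 40 b [-0.0148 -0.0052  0.0059] h [0.0034 0.0169]
a -0.13 n 74 b [-0.0146 -0.0042  0.0082] h [0.0028 0.0143]
a -0.11 n 73 b [-0.0142 -0.004   0.0081] h [0.0042 0.0143]
a -0.09 n 72 b [-0.0144 -0.0043  0.0091] h [0.0017 0.0154]
a -0.07 n 66 b [-0.0128 -0.003   0.0078] h [0.0044 0.0147]
a -0.05 n 66 b [-0.0127 -0.0035  0.0071] h [0.0054 0.0146]
a -0.03 n 66 b [-0.0118 -0.0031  0.0075] h [0.0044 0.0166]
a -0.01 n 14 b [-0.0113  0.0001  0.0089] h [0.0055 0.0154]
axis b0,kb,h0,kh [-0.0005  0.0176 -0.0001  0.0073] far end a [-0.151  -0.1507 -0.1481] cost 0.000557
t 7.08 q [-0.72  0.49  0.57  1.92  0.34  0.89 -0.35] turn [-0.004  0.002 -0.   ] shift [ 0.0264 -0.3402 -0.001 ] F [-0.6  0.7 -0.6] op 0.285
```

```bash
python3 -m pendant '[[[-0.004,0.002,0,0.004,-0.04,-0.001,-1],[-0.004,0.002,0,0.008,-0.09,-0.001,-1],[-0.004,0.002,0,0.012,-0.14,-0.001,-1],[-0.004,0.002,0,0.016,-0.2,-0.001,-1],[-0.004,0.002,0,0.021,-0.26,-0.001,-1],[-0.004,0.002,0,0.025,-0.31,-0.001,-1],[-0.004,0.002,0,0.027,-0.34,-0.001,-1],[-0.004,0.002,0,0.027,-0.34,-0.001,-1]]]'
python3 go.py .5698 -.2253 .147 1.657 30
python3 - <<'E'
from h import *
c=cap("side"); d=cap("top")
cv2.imwrite("pics/ins.png",np.hstack([cv2.resize(c["img"][190:340,320:470],(400,400),interpolation=2),cv2.resize(d["img"][80:230,320:470],(400,400),interpolation=2)]))
E
```

```text
t: 7.75
tcp_pos: [0.5688, -0.2288, 0.169]
ee_rot: [1.837, 1.995, -0.493]
contact_force: [-1.1, 0.5, -1.4]
opening: 0.279
grip_force: 58.9
t 7.75 q [-0.43  0.5   0.59  1.92  0.37  0.74 -0.1 ] turn [0.001 0.001 0.002] shift [ 0.0021  0.0071 -0.044 ] F [-1.1  0.5 -1.4] op 0.279
```

View pics/ins.png

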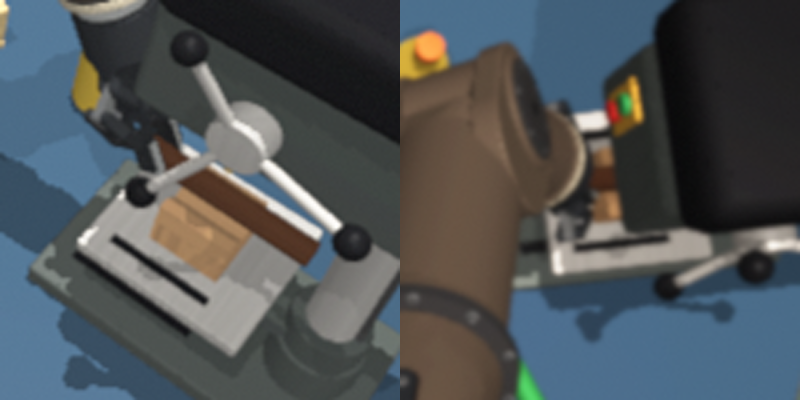

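The dowel is in above the V-block, under the chuck, with nothing touched (forces near zero). I'll lower it gently.

```bash
python3 -m pendant '[[[0.001,0.001,0.002,0.001,0.003,-0.012,-1],[0.001,0.001,0.002,0.002,0.005,-0.024,-1],[0.001,0.001,0.002,0.002,0.005,-0.032,-1],[0.001,0.001,0.002,0.002,0.005,-0.036,-1],[0.001,0.001,0.002,0.002,0.005,-0.036,-1],[0.001,0.001,0.002,0.002,0.005,-0.036,-1]]]'
python3 go.py .5698 -.2253 .147 1.657 30
```

```text
t: 8.35
tcp_pos: [0.5704, -0.2233, 0.1506]
ee_rot: [1.831, 2.003, -0.49]
contact_force: [-0.1, 0.4, -0.6]
opening: 0.279
grip_force: 58.9
t 8.35 q [-0.43  0.53  0.58  1.93  0.37  0.7  -0.11] turn [-0.001 -0.    -0.002] shift [-0.0012 -0.004  -0.0072] F [-0.1  0.4 -0.6] op 0.279
```

```bash
python3 -m pendant '[[[0,0,0,-0.001,-0.003,-0.002,-1],[0,0,0,-0.001,-0.003,-0.004,-1],[0,0,0,-0.001,-0.003,-0.005,-1],[0,0,0,-0.001,-0.003,-0.005,-1]]]'
python3 go.py .5698 -.2253 .147 1.657 30
python3 - <<'E'
from inhand import *
c=cap("side"); fit(c,env.get_obs())
E
```

```text
t: 8.68
tcp_pos: [0.5699, -0.2251, 0.1483]
ee_rot: [1.832, 2.002, -0.489]
contact_force: [0.6, -0.4, -0.8]
opening: 0.283
grip_force: 58.9
t 8.68 q [-0.42  0.53  0.58  1.93  0.37  0.69 -0.11] turn [-0.001  0.    -0.002] shift [-0.0002 -0.0003 -0.0026] F [ 0.6 -0.4 -0.8] op 0.283
a -0.15 n 41 b [-0.0149 -0.0087  0.0015] h [0.0006 0.0152]
a -0.13 n 85 b [-0.0134 -0.0091  0.0009] h [-0.0011  0.0153]
a -0.11 n 84 b [-0.014  -0.0084  0.0026] h [-0.0017  0.0151]
a -0.09 n 198 b [-0.0274 -0.0074  0.0282] h [-0.0336  0.0155]
a -0.07 n 172 b [-0.0268 -0.0064  0.0272] h [-0.0099  0.0151]
a -0.05 n 173 b [-0.0274 -0.0056  0.0273] h [-0.0129  0.0148]
a -0.03 n 80 b [-0.0265 -0.0096  0.0268] h [-0.0114  0.0144]
axis b0,kb,h0,kh [0.0017 0.0139 0.0005 0.0013] far end a [-0.1486 -0.1476 -0.1458] cost 0.005538
```

```bash
python3 -m pendant '[[[0,0,0,0,0,-0.002,-1],[0,0,0,0,0,-0.003,-1],[0,0,0,0,0,-0.003,-1]]]'; python3 -m pendant '[[[0,0,0,0,0,-0.002,-1],[0,0,0,0,0,-0.002,-1],[0,0,0,0,0,-0.002,-1]]]'
```

```text
t: 8.98
tcp_pos: [0.5697, -0.2253, 0.1471]
ee_rot: [1.832, 2.002, -0.49]
contact_force: [-2.8, 1.6, 4.8]
opening: 0.281
grip_force: 59.6
t: 9.23
tcp_pos: [0.5696, -0.2254, 0.1465]
ee_rot: [1.833, 2.002, -0.491]
contact_force: [-4.7, 4.2, 9.6]
opening: 0.282
grip_force: 60.2
```

```bash
python3 -m pendant '[[[0,0,0,-0.002,0,0,-1],[0,0,0,-0.003,0,-0.001,-1],[0,0,0,-0.003,0,-0.001,-1],[0,0,0,-0.003,0,-0.001,-1]]]'
```

```text
t: 9.57
tcp_pos: [0.5686, -0.2256, 0.1459]
ee_rot: [1.832, 2.002, -0.49]
contact_force: [-2.1, 1.5, 6.7]
opening: 0.278
grip_force: 59.3
```

```bash
python3 -m pendant '[[[0,0,0,0,0,0,-0.4],[0,0,0,0,0,0,-0.3],[0,0,0,0,0,0,-0.2],[0,0,0,0,0,0,-0.1],[0,0,0,0,0,0,0],[0,0,0,0,0,0,0],[0,0,0,0,0,0,0]]]'
python3 - <<'E'
from inhand import *
c=cap("side"); o=env.get_obs(); fit(c,o)
E
```

```text
t: 10.15
tcp_pos: [0.5685, -0.225, 0.1452]
ee_rot: [1.832, 2.003, -0.49]
contact_force: [-0.2, 0.4, -0.5]
opening: 0.505
grip_force: 0.0
a -0.15 n 45 b [-0.0128 -0.0071  0.0029] h [-0.0005  0.0158]
a -0.13 n 82 b [-0.0124 -0.0078  0.0022] h [0.001  0.0174]
a -0.11 n 87 b [-0.0128 -0.007   0.0043] h [0.001  0.0171]
a -0.09 n 198 b [-0.0281 -0.0064  0.028 ] h [-0.0304  0.0161]
a -0.07 n 175 b [-0.0272 -0.0049  0.0281] h [-0.0034  0.0166]
a -0.05 n 168 b [-0.0286 -0.007   0.0273] h [-0.0032  0.0162]
a -0.03 n 89 b [-0.0288 -0.009   0.0254] h [-0.0029  0.0157]
axis b0,kb,h0,kh [0.0014 0.0018 0.003  0.0092] far end a [-0.1493 -0.1486 -0.1467] cost 0.005916
```

Released. Now I'll retreat outwards along the groove direction, slightly up.

```bash
python3 -m pendant '[[[0,0,0,-0.001,0.015,0.006,0],[0,0,0,-0.004,0.045,0.018,0],[0,0,0,-0.008,0.09,0.04,0],[0,0,0,-0.012,0.15,0.07,0],[0,0,0,-0.018,0.22,0.1,0],[0,0,0,-0.024,0.29,0.13,0],[0,0,0,-0.03,0.36,0.16,0],[0,0,0,-0.03,0.36,0.16,0]]]'
python3 - <<'E'
from h import *
c=cap("side"); d=cap("top"); 
spots(c,["dowel","glue","chuck_key","drill"]); spots(d,["glue","chuck_key"])
P=cloud(c);I=c["img"].astype(int)
s=(np.abs(P[...,0]-.575)<.05)&(np.abs(P[...,1]+.29)<.12)&(P[...,2]>.14)&(P[...,2]<.168)&(I[...,2]>I[...,0]+35)&(I[...,2]<150)
k,l,st,_=cv2.connectedComponentsWithStats(s.astype(np.uint8));q=P[s]
m=q.mean(0);V=np.linalg.svd(q-m)[2][0];V*=np.sign(V[1]);t=(q-m)@V
print(len(q),m.round(4),V.round(3),np.percentile(t,[.5,1,99,99.5]).round(4),"z97",np.percentile(q[:,2],97).round(4))
print((m+V*np.percentile(t,.5)).round(3),(m+V*np.percentile(t,99.5)).round(3))
cv2.imwrite("pics/end.png",np.hstack([cv2.resize(c["img"][130:350,180:480],(540,396),interpolation=2),cv2.resize(d["img"][90:230,340:430],(255,396),interpolation=2)]))
E
```

```text
t: 10.87
tcp_pos: [0.5556, -0.0357, 0.2268]
ee_rot: [1.823, 2.012, -0.479]
contact_force: [1.7, 1.4, -0.7]
opening: 0.505
grip_force: 0.0
dowel 0.84 [ 0.57  -0.303  0.157] [405. 270.]
dowel 0.81 [ 0.322 -0.218  0.025] [302. 337.]
dowel 0.78 [0.224 0.248 0.027] [157. 243.]
chuck_key 0.52 [ 0.36  -0.054  0.019] [266. 285.]
glue 0.7 [ 0.694 -0.071  0.111] [325. 108.]
glue 0.35 [0.704 0.255 0.039] [211. 113.]
688 [ 0.5687 -0.3002  0.1549] [-0.09   0.996 -0.001] [-0.0747 -0.0739  0.0899  0.0905] z97 0.1622
[ 0.575 -0.375  0.155] [ 0.561 -0.21   0.155]
```

View pics/end.png

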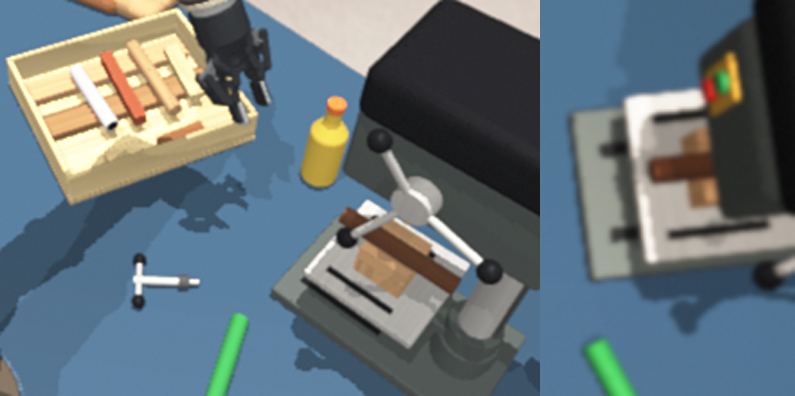

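The dowel lies level in the groove: ends at y = -0.375 and -0.210, middle about -0.2925 against the spindle at about -0.2915, top at 0.162. The glue bottle and chuck key are where they were, and the gripper is clear.

```bash
python3 -c "
from station import env
print(env.job_done())"
```

```text
the job is handed in; nothing more can be done
None
```

The job is handed in: the dark brown dowel lies level in the V-block groove, its middle within a few millimetres of the spindle axis by camera measurement, with no contact with the bit or chuck seen and the glue bottle, chuck key and other offcuts left in place.

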